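# Refit the tuck-in cover of an engraver's control box

### The job

Refit the blue cover on the grey control box: it is longer than the opening, so tilt it, tuck one end under the yellow-striped lip, then lower the other end until the cover lies flat on both inner ledges. Set it down gently rather than dropping it in, and leave the orange vented cover and the filament spool where they are.

Things in the scene. Friction and masses are not known exactly. Their poses are not given: they have to be found in the camera images.
- cover_grip (a point): Handle-bar centre of the loose blue cover: plate 180 x 120 x 5 mm (x, y, z), 0.2 kg, flat on the table at first, same either way round. A black bow handle stands at its middle: bar 70 long (x), 14 wide (y), 16 tall, its centre (this point) 41 above the plate's underside, top 49; a post at each end of the bar. x along the length, z up out of the plate.
- bay: Fixed open grey box, outside 220 x 160 x 75 mm (x, y, z), inside 200 x 140; origin: centre of underside, on table. At its -x end (robot side) a yellow-striped lip covers inside x -100 to -60, height 70 to 75; rest open to the rim. Ledges 35 long inside both x ends, tops at 40. Fitted, the cover lies on both, its x along the box's, centred, one end 30 under the lip; 10 play each way.
- vent_cover: Bystander: loose orange square cover 120 x 120 x 5 mm with black vent slots and the same black handle, flat on the table; origin at the centre of its underside.
- spool: Bystander: filament spool lying flat, black flanges and yellow filament, 120 mm across, 40 mm high; origin at the centre of its underside.
Not all that is in view belongs to the job. Several things look just like the part that bears cover_grip: the one meant starts farthest to the robot's left.

How it is judged:
At the end, for the whole second after the job is handed in: The blue cover is released and at rest flat (within 5 degrees) on both ledges, under the lip: centred in the box within 15 mm each way, its length along the box's x within 10 degrees, the handle bar's centre 81 mm (74 to 88) above the table (x of cover_grip in the frame of bay between -0.015 and 0.015 m and y of cover_grip in the frame of bay between -0.015 and 0.015 m and z of cover_grip in the frame of bay between 0.074 and 0.088 m and angle between cover_grip's own z axis and vertical below 0.087 rad and angle between the x axis of cover_grip and the x axis of bay, either way round below 0.175 rad and linear speed of cover below 0.02 m/s); the robot touches nothing.
It fails at once if the blue cover is dropped or flung (turns faster than 5 rad/s, as when its end falls more than about 20 mm, or moves faster than 1.5 m/s) (angular speed of cover above 5 rad/s or linear speed of cover above 1.5 m/s).
It fails at once if the orange cover is moved more than 30 mm (distance of vent_cover from where it was at the start of the episode above 0.03 m).
It fails at once if the spool is moved more than 30 mm (distance of spool from where it was at the start of the episode above 0.03 m).
It also fails if it takes over 42 s, if anything falls off the work surface, if the arm or the gripper's body presses on something with over 40 N, if the wrist force passes 120 N, or if a joint passes its speed limit or range.

### The arm

A 6-joint arm with a two-finger parallel gripper is mounted at the origin on the work surface. World frame = base frame: x ahead of the robot, y to its left, z up, the work surface at z = 0. Lengths are in m, angles in rad, forces in N, time in s.
With the tool pointing down it reaches from about 0.425 to 0.95 m from the base axis. Payload 14.7 kg.
Tool frame: the origin (TCP) lies midway between the tips of the shut fingers; the grasp point (between the pads) lies manip.grasp_offset behind it (manip.grasp_offset is the distance from the TCP to the grasp point, in m); z points along the fingers, x is the direction in which the jaws open and shut, and the axes are right-handed (so a half turn about z gives the same grasp; the last joint's range is limited). The gripper opens to 85 mm and grips with 20 to 120 N. Pads are 22 mm wide; open, the fingers measure 114 mm over their backs; the gripper's body (76 mm by 85 mm) begins 54 mm behind the grasp point. The pads swing forward as they close: fully open they stand 13 mm farther back than shut.
Start: joints at [1.176, 0.48, 1.596, -0, 1.065, -0.047], TCP at [0.222, 0.611, 0.231] pointing down, gripper open.
Joint ranges: [-2.75, 2.75], [-0.82, 2.05], [0.23, 2.67], [-1.56, 4.7], [0.09, 2.69], [-2.92, 2.92]. Speed limits (rad/s): [1.89, 1.89, 2.39, 3.01, 3.01, 3.01].

### API

Orientations are given as a rotation vector (axis times angle).
In Python, from rig import manip gives the robot as it stands. The module is installed in compiled form; this text tells all that it offers.
- The arm moves only by the tool apply_moves, never from a script. Its argument "deltas" is a list of rows, each an object of numbers: "dx", "dy", "dz": the shift along the tool's x, y, z in m; "wx", "wy", "wz": the turn, a rotation vector about the tool's x, y, z in degrees; "gripper": the gripper command: -1 is shut, 1 is fully open, values between are in proportion. In form: [{"dx": .., "dy": .., "dz": .., "wx": .., "wy": .., "wz": .., "gripper": ..}, ...]. A call has 1 to 8 rows; each row shifts and turns the commanded pose from where the row before left it, along the tool's axes as they then stand; what a row does not reach is not made up. A row lasts 1/8 s, in which the tool goes at most 62.5 mm and 10.7 degrees, less where a joint would pass 70% of its speed; a pose out of reach is approached as far as the arm can. A call with a gripper value outside its range is refused whole. The fingers move at their own pace and stop on an object; "grip_force" is the grip in N (left out, the last holds). Time passes only in rows, so rows that do not move let the fingers close. It gives the time, the measured TCP pose, the force and the opening at its end, in the units of the state.
- manip.state(): the state, without advancing time (a new reading comes with each control period).
- manip.grab_frame(name): name is "side" or "top" or "wrist"; returns the picture (420x560x3 uint8, red, green, blue); there is no depth.
- manip.camera_info(name): a dict with "K" (3x3 intrinsics, pixels), "k1" (the pictures are not rectified: a ray, as slopes to the right and down, at radius r is drawn at 1 + k1 r^2 times it, then the intrinsics apply), "rvec" (rotation vector, rad) and "tvec" (3), from world to camera coordinates, as OpenCV has them; the wrist camera has in their place "hand_eye" (4x4, takes a point from camera to tool coordinates, whose origin is the TCP and whose axes are the tool frame's). Camera axes: x right, y down, z forward; pixel columns grow to the right and rows downward; lengths in m; the calibration is good to about 2 mm. A picture is of the moment at which its call begins: read the wrist's pose just before it. camera_info takes no time and is no camera call.
- manip.sign_off(): hands the job in, once; it reports no verdict.
Trained networks look in the newest picture that a camera, given by its name, has taken for a name from the list of things; names that differ only in an ending like _2 or _b are one class to them, and where a whole thing is asked for, a point or a joint stands for the part that bears it (a point fixed in the world has none). Each returns a list of dicts, best first, with "confidence" (0 to 1); they miss things now and then, are a little off and sometimes report something else, mostly with a low value. They report only what shows in the picture. A call takes as long as a camera call. They do not tell look-alikes from the thing itself.
- manip.cut_out(thing, camera): "mask" (420x560 bool, what is visible of it) and "box" ([left, top, right, bottom] in pixels, round what is visible of it).
The state is a dict: "clock": time; "joints": joint angles; "qd": joint speeds; "joint_efforts": joint torques, N m; "tool_pos": TCP position; "tcp_rot": TCP orientation; "ft_force": force on the tool from outside, world axes, zero at the start; "ft_torque": the same for the moment, N m; "gripper_width": finger opening in m.
Only numpy, scipy, OpenCV 4.12 (cv2) and the standard library are available. Lean on these libraries where they do the work, as an engineer would, in place of code of your own. Each camera call takes 0.05 s, during which the arm holds its last target.

## Working session

There is one attempt and no reset: what is moved stays moved. The work goes in short steps, Python scripts to look and compute and a tool call to move; the robot and the scene stay as the last step left them, time stands still between calls to the robot, and variables do not carry over. Pictures are saved under pics/ and viewed, and the job is handed in when it is done.

Besides the shell and the picture viewer there is one more tool, called after "Request:" as a command line: name --argument value ..., lists and objects as JSON in quotes. apply_moves: Moves the arm, as the interface text tells. Its arguments: {"type":"object","properties":{"deltas":{"type":"array"},"grip_force":{"type":"number"}},"required":["deltas"]}

```bash
mkdir -p pics; cat > h.py <<'E'
import numpy as np, cv2
from scipy.spatial.transform import Rotation as R
from rig import manip
def save(name,fn):
    im=manip.grab_frame(name); cv2.imwrite('pics/'+fn,im[:,:,::-1]); return im
def cam(name,st=None):
    c=manip.camera_info(name); K=np.array(c['K']); k1=c['k1']
    if name=='wrist':
        st=st or manip.state()
        T=np.eye(4);T[:3,:3]=R.from_rotvec(st['tcp_rot']).as_matrix();T[:3,3]=st['tool_pos']
        W=T@np.array(c['hand_eye']); Rwc=W[:3,:3]; o=W[:3,3]
    else:
        Rc=R.from_rotvec(np.array(c['rvec']).ravel()).as_matrix(); Rwc=Rc.T; o=-Rc.T@np.array(c['tvec']).ravel()
    return K,k1,Rwc,o
def ray(C,px):
    K,k1,Rwc,o=C
    u=cv2.undistortPoints(np.array([[px]],float),K,np.array([k1,0,0,0.]))[0,0]
    d=Rwc@np.array([u[0],u[1],1]); return o,d
def onz(C,px,z):
    o,d=ray(C,px); return o+d*(z-o[2])/d[2]
def proj(C,p):
    K,k1,Rwc,o=C; q=Rwc.T@(np.array(p)-o)
    return cv2.projectPoints(q.reshape(1,1,3),np.zeros(3),np.zeros(3),K,np.array([k1,0,0,0.]))[0].ravel()
E
python3 - <<'E'
from h import *
for n in ['side','top','wrist']: save(n,n+'0.png')
s=manip.state()
for k in s: print(k,np.round(s[k],4))
print(manip.grasp_offset)
for n in ['side','top']:
    c=manip.camera_info(n);print(c, cam(n)[3])
for t in ['cover_grip','bay','vent_cover','spool']:
    for r in manip.cut_out(t,'top'): print(t,r['confidence'],r['box'],r['mask'].sum())
E
```

```text
clock 0.15
joints [ 1.1764  0.4807  1.5968  0.      1.0651 -0.0466]
qd [-0.0004 -0.0006 -0.004   0.     -0.0018  0.0008]
joint_efforts [ 9.00000e-04 -9.51148e+01 -4.30455e+01 -1.00000e-04  8.40000e-03
 -1.00000e-04]
tool_pos [0.2214 0.6108 0.2308]
tcp_rot [ 2.5719e+00  1.8033e+00 -1.2000e-03]
ft_force [ 0.6497  0.1809 -0.4671]
ft_torque [-0.0119  0.0218 -0.015 ]
gripper_width 0.0853
0.0187
{'K': array([[399.91095588,   0.        , 278.91762848],
       [  0.        , 399.91095588, 208.10817187],
       [  0.        ,   0.        ,   1.        ]]), 'k1': -0.027169090694228577, 'rvec': array([ 2.25006951, -0.63418482,  0.26010237]), 'tvec': array([-0.5611048 ,  0.19167776,  1.06219514])} [ 0.15429119 -0.84685129  0.85957815]
{'K': array([[457.47702953,   0.        , 282.66212284],
       [  0.        , 457.47702953, 214.50647289],
       [  0.        ,   0.        ,   1.        ]]), 'k1': 0.03548331298278177, 'rvec': array([ 2.12156601, -2.16310796,  0.1679762 ]), 'tvec': array([-0.10396252,  0.60502302,  1.14086635])} [ 0.42076008 -0.11095448  1.22028159]
cover_grip 0.93 [415.4, 217.4, 495.1, 296.3] 3113
cover_grip 0.69 [335.8, 233.3, 398.9, 306.7] 3123
bay 0.93 [200.8, 197.5, 284.2, 300.9] 5557
vent_cover 0.94 [92.7, 235.8, 141.1, 284.8] 2088
vent_cover 0.56 [200.2, 198.6, 282.5, 301.7] 5511
spool 0.64 [136.8, 138.6, 188.0, 188.5] 1828
```

View pics/top0.png

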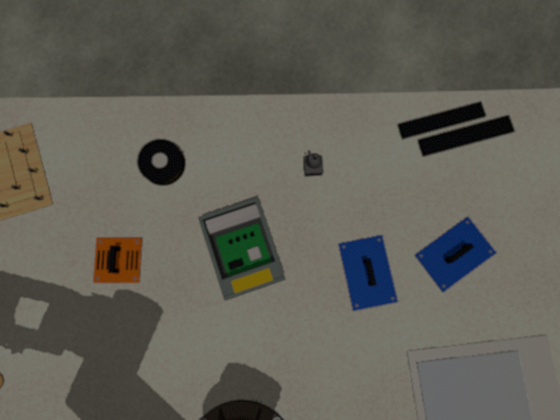

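View pics/side0.png

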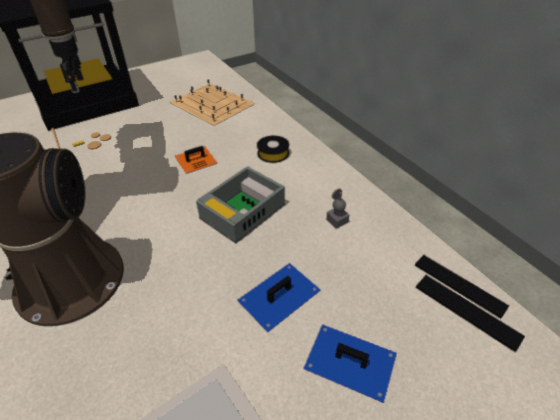

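View pics/wrist0.png

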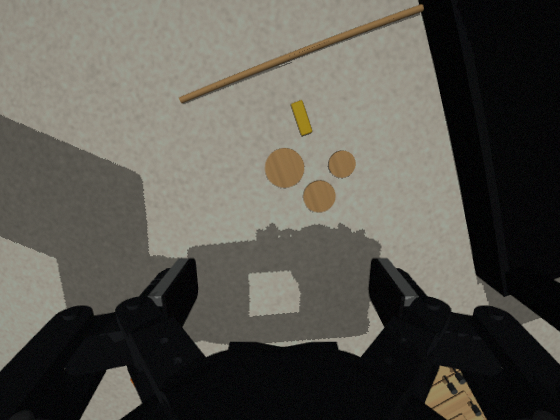

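The top view is drawn with the robot's left (+y) to the image left. Candidates for the part: blue cover A at (368,272), blue cover B at (455,254), and the orange vented cover at (117,260), which has the same handle. A is the blue cover farther to the robot's left, so I choose A. Next I'll check it in a close crop and measure.

```bash
cat > m.py <<'E'
from h import *
im=cv2.imread('pics/top0.png')
crop=im[190:330,190:430]; cv2.imwrite('pics/crop_top.png',cv2.resize(crop,None,fx=3.3,fy=3.3,interpolation=cv2.INTER_CUBIC))
s=cv2.imread('pics/side0.png')[150:340,180:340]; cv2.imwrite('pics/crop_side.png',cv2.resize(s,None,fx=3.1,fy=3.1,interpolation=cv2.INTER_CUBIC))
C=cam('top')
hsv=cv2.cvtColor(im,cv2.COLOR_BGR2HSV)
m=cv2.inRange(hsv,(100,120,50),(130,255,255))
n,l,st,ce=cv2.connectedComponentsWithStats(m)
for i in range(1,n):
    if st[i,4]>800:
        cs,_=cv2.findContours((l==i).astype(np.uint8),cv2.RETR_EXTERNAL,cv2.CHAIN_APPROX_NONE)
        c=max(cs,key=cv2.contourArea)[:,0,:]
        P=np.array([onz(C,p,0.005)[:2] for p in c.astype(float)])
        r=cv2.minAreaRect((P*1000).astype(np.float32)); print('blue',ce[i],r, cv2.boxPoints(r).round())
E
python3 m.py
```

```text
blue [454.65675477 253.77276065] ((496.8724365234375, -568.6396484375), (116.5455322265625, 176.58795166015625), 34.21278381347656) [[ 399. -528.]
 [ 498. -674.]
 [ 595. -609.]
 [ 495. -463.]]
blue [367.25045306 272.58753171] ((452.07183837890625, -335.46002197265625), (176.10829162597656, 116.26394653320312), 10.227198600769043) [[ 355. -294.]
 [ 376. -408.]
 [ 549. -377.]
 [ 528. -263.]]
```

View pics/crop_top.png

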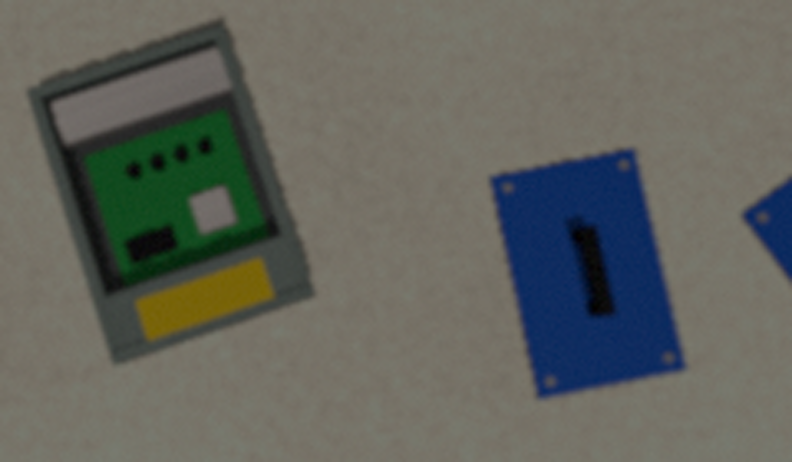

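View pics/crop_side.png

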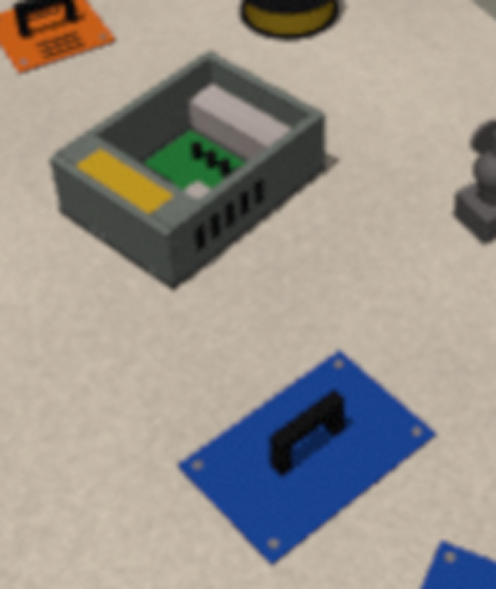

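Crop check: blue cover A (crop centre about (590,270), i.e. top (368,272)) is a plain blue plate with a black bow handle. Its length points 10° left of ahead. The box shows its yellow lip on the robot side at top (252,280). I'll estimate the box pose and plan the route with a stop above the box.

```bash
python3 - <<'E'
from h import *
C=cam('top')
for p in [(30,90),(220,20),(313,295),(115,362)]:
    q=(p[0]/3.3+190-.35,p[1]/3.3+190-.35); print(q,onz(C,q,.075).round(4),onz(C,q,0).round(4))
s=manip.state();print(s['clock'],R.from_rotvec(s['tcp_rot']).as_matrix().round(3))
c=manip.camera_info('wrist');print(np.round(c['hand_eye'],3),c['K'],c['k1'])
# handle bar on cover: project check
yaw=np.deg2rad(10.2);c0=np.array([.452,-.3355])
u=np.array([np.cos(yaw),np.sin(yaw)])
for e in(-.035,.035): print(proj(C,[*(c0+u*e),.046]))
E
```

```text
(198.7409090909091, 216.9227272727273) [0.5964 0.0967 0.075 ] [0.6079 0.1103 0.    ]
(256.31666666666666, 195.71060606060607) [ 0.6483 -0.0494  0.075 ] [ 0.6632 -0.0453  0.    ]
(284.49848484848485, 279.04393939393935) [ 0.4366 -0.117   0.075 ] [ 0.4377 -0.1174  0.    ]
(224.49848484848485, 299.34696969696967) [0.3903 0.0315 0.075 ] [0.3883 0.0408 0.    ]
0.35 [[ 0.341  0.94  -0.   ]
 [ 0.94  -0.341 -0.   ]
 [-0.    -0.    -1.   ]]
[[ 1.    -0.001 -0.     0.001]
 [ 0.001  0.963  0.269 -0.068]
 [-0.    -0.269  0.963 -0.143]
 [ 0.     0.     0.     1.   ]] [[291.32843602   0.         282.81287039]
 [  0.         291.32843602 212.19371407]
 [  0.           0.           1.        ]] -0.05701919807533866
[373.3454383  285.17363769]
[367.09542403 257.95781863]
```

```bash
cat >> h.py <<'E'
def Rt(az,tilt=0,ax=None):
    """tool down, tool x at azimuth az deg; tilt deg about tool x"""
    a=np.deg2rad(az); x=np.array([np.cos(a),np.sin(a),0]); z=np.array([0,0,-1.]); y=np.cross(z,x)
    return R.from_matrix(np.c_[x,y,z])*R.from_rotvec([np.deg2rad(tilt),0,0])
def rows(p0,r0,poses):
    """poses list of (p,R). prints deltas"""
    p=np.array(p0,float);r=r0;out=[]
    for q,s in poses:
        d=r.inv().apply(np.array(q)-p); w=(r.inv()*s).as_rotvec(degrees=True)
        d=np.round(d,4);w=np.round(w,2)
        out.append({k:float(v) for k,v in zip(['dx','dy','dz','wx','wy','wz'],[*d,*w]) if v!=0})
        p=p+r.apply(d); r=r*R.from_rotvec(w,degrees=True)
    import json
    for i in range(0,len(out),8): print(json.dumps(out[i:i+8]))
    print('end',p.round(4),r.as_rotvec().round(4))
def now():
    s=manip.state(); return np.array(s['tool_pos']),R.from_rotvec(s['tcp_rot'])
E
python3 - <<'E'
from h import *
p,r=now()
W=np.array([p,[.42,.42,.25],[.52,.2,.26],[.49,-.02,.26]])
L=np.r_[0,np.cumsum(np.linalg.norm(np.diff(W,axis=0),axis=1))]
n=16; P=[]
for i in range(1,n+1):
    t=i/n; q=[np.interp(t*L[-1],L,W[:,k]) for k in range(3)]
    P.append((q,Rt(70.05+(-72.35-70.05)*t)))
rows(p,r,P)
E
```

```text
[{"dx": -0.0188, "dy": 0.0422, "dz": -0.0031, "wy": 0.01, "wz": 8.93}, {"dx": -0.0119, "dy": 0.0445, "dz": -0.0032, "wz": 8.9}, {"dx": -0.005, "dy": 0.0459, "dz": -0.0032, "wz": 8.9}, {"dx": 0.0022, "dy": 0.0461, "dz": -0.0031, "wz": 8.9}, {"dx": 0.0094, "dy": 0.0452, "dz": -0.0032, "wz": 8.9}, {"dx": 0.0157, "dy": 0.0433, "dz": -0.0031, "wz": 8.9}, {"dx": 0.0062, "dy": 0.0458, "dz": -0.0019, "wz": 8.9}, {"dx": 0.0133, "dy": 0.0442, "dz": -0.0019, "wz": 8.9}]
[{"dx": 0.02, "dy": 0.0417, "dz": -0.0019, "wz": 8.9}, {"dx": 0.0262, "dy": 0.0381, "dz": -0.0019, "wz": 8.9}, {"dx": 0.0317, "dy": 0.0336, "dz": -0.0019, "wz": 8.9}, {"dx": 0.02, "dy": 0.0404, "dz": -0.0004, "wz": 8.9}, {"dx": 0.0224, "dy": 0.0405, "wz": 8.9}, {"dx": 0.0284, "dy": 0.0365, "wz": 8.9}, {"dx": 0.0337, "dy": 0.0316, "wz": 8.9}, {"dx": 0.0382, "dy": 0.0261, "wz": 8.9}]
end [ 0.49 -0.02  0.26] [ 2.5358 -1.8544  0.    ]
```

Request:
apply_moves --deltas '[{"dx": -0.019, "dy": 0.042, "dz": -0.003, "wz": 8.9}, {"dx": -0.012, "dy": 0.0445, "dz": -0.003, "wz": 8.9}, {"dx": -0.005, "dy": 0.046, "dz": -0.003, "wz": 8.9}, {"dx": 0.002, "dy": 0.046, "dz": -0.003, "wz": 8.9}, {"dx": 0.0095, "dy": 0.045, "dz": -0.003, "wz": 8.9}, {"dx": 0.0155, "dy": 0.0435, "dz": -0.003, "wz": 8.9}, {"dx": 0.006, "dy": 0.046, "dz": -0.002, "wz": 8.9}, {"dx": 0.0135, "dy": 0.044, "dz": -0.002, "wz": 8.9}]'

```text
$.deltas[0]: bad value
```

Request:
apply_moves --deltas '[{"dx": 0.02, "dy": 0.0415, "dz": -0.002, "wz": 8.9}, {"dx": 0.026, "dy": 0.038, "dz": -0.002, "wz": 8.9}, {"dx": 0.0315, "dy": 0.0335, "dz": -0.002, "wz": 8.9}, {"dx": 0.02, "dy": 0.0405, "wz": 8.9}, {"dx": 0.0225, "dy": 0.0405, "wz": 8.9}, {"dx": 0.0285, "dy": 0.0365, "wz": 8.9}, {"dx": 0.0335, "dy": 0.0315, "wz": 8.9}, {"dx": 0.038, "dy": 0.026, "wz": 8.9}]'

```text
$.deltas[0]: bad value
```

```bash
python3 - <<'E'
from h import *
s=manip.state(); im=save('wrist','wrist1.png')
print(s['clock'],s['tool_pos'],s['tcp_rot'],s['joints'],s['qd'])
import json;json.dump({k:np.array(v).tolist() for k,v in s.items()},open('s1.json','w'))
C=cam('wrist',s)
a=np.deg2rad(17.65);ux=np.array([np.cos(a),np.sin(a)]);uy=np.array([-ux[1],ux[0]])
v=im[:,:,::-1].copy()
for X,Y,z in [(-.11,-.08,.075),(-.11,.08,.075),(.11,.08,.075),(.11,-.08,.075),(-.06,-.07,.075),(-.06,.07,.075),(.1,.07,.075),(.1,-.07,.075)]:
    q=proj(C,[*(np.array([.5179,-.0096])+X*ux+Y*uy),z]); print(X,Y,q.round(1)); cv2.circle(v,tuple(int(t) for t in q),3,(0,0,255),1)
cv2.imwrite('pics/wrist1b.png',v)
E
```

```text
0.35 [0.22147866 0.61102509 0.23117415] [ 2.57213172e+00  1.80358654e+00 -3.12961236e-04] [ 1.17641965e+00  4.80338370e-01  1.59638724e+00 -3.82469719e-06
  1.06510505e+00 -4.66443134e-02] [ 0.00025378 -0.00027635 -0.00406059  0.00146577 -0.00018953  0.00057963]
-0.11 -0.08 [-62.4 449.2]
-0.11 0.08 [-26.9 420.3]
0.11 0.08 [ 78.2 499.6]
0.11 -0.08 [ 32.  520.6]
-0.06 -0.07 [-38.8 465.8]
-0.06 0.07 [ -5.  442.3]
0.1 0.07 [ 70.5 498.1]
0.1 -0.07 [ 30.4 516.7]
```

View pics/wrist1b.png

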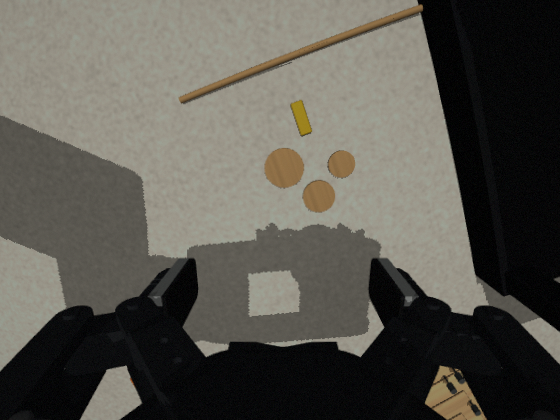

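The moves were refused, most likely because each row needs all its keys, and the picture is unchanged. I'll send full rows.

Request:
apply_moves --deltas '[{"dx": -0.019, "dy": 0.042, "dz": -0.003, "wx": 0, "wy": 0, "wz": 8.9, "gripper": 1}, {"dx": -0.012, "dy": 0.0445, "dz": -0.003, "wx": 0, "wy": 0, "wz": 8.9, "gripper": 1}, {"dx": -0.005, "dy": 0.046, "dz": -0.003, "wx": 0, "wy": 0, "wz": 8.9, "gripper": 1}, {"dx": 0.002, "dy": 0.046, "dz": -0.003, "wx": 0, "wy": 0, "wz": 8.9, "gripper": 1}, {"dx": 0.0095, "dy": 0.045, "dz": -0.003, "wx": 0, "wy": 0, "wz": 8.9, "gripper": 1}, {"dx": 0.0155, "dy": 0.0435, "dz": -0.003, "wx": 0, "wy": 0, "wz": 8.9, "gripper": 1}, {"dx": 0.006, "dy": 0.046, "dz": -0.002, "wx": 0, "wy": 0, "wz": 8.9, "gripper": 1}, {"dx": 0.0135, "dy": 0.044, "dz": -0.002, "wx": 0, "wy": 0, "wz": 8.9, "gripper": 1}]'

```text
clock: 1.4
tool_pos: [0.459, 0.333, 0.2534]
tcp_rot: [-3.141, 0.039, -0.0]
ft_force: [0.4, -0.1, 0.9]
gripper_width: 0.0854
```

Request:
apply_moves --deltas '[{"dx": 0.02, "dy": 0.0415, "dz": -0.002, "wx": 0, "wy": 0, "wz": 8.9, "gripper": 1}, {"dx": 0.026, "dy": 0.038, "dz": -0.002, "wx": 0, "wy": 0, "wz": 8.9, "gripper": 1}, {"dx": 0.0315, "dy": 0.0335, "dz": -0.002, "wx": 0, "wy": 0, "wz": 8.9, "gripper": 1}, {"dx": 0.02, "dy": 0.0405, "dz": 0, "wx": 0, "wy": 0, "wz": 8.9, "gripper": 1}, {"dx": 0.0225, "dy": 0.0405, "dz": 0, "wx": 0, "wy": 0, "wz": 8.9, "gripper": 1}, {"dx": 0.0285, "dy": 0.0365, "dz": 0, "wx": 0, "wy": 0, "wz": 8.9, "gripper": 1}, {"dx": 0.0335, "dy": 0.0315, "dz": 0, "wx": 0, "wy": 0, "wz": 8.9, "gripper": 1}, {"dx": 0.038, "dy": 0.026, "dz": 0, "wx": 0, "wy": 0, "wz": 8.9, "gripper": 1}]'

```text
clock: 2.4
tool_pos: [0.4892, -0.0209, 0.2595]
tcp_rot: [-2.531, 1.86, -0.001]
ft_force: [0.3, 0.3, 0.3]
gripper_width: 0.0854
```

```bash
cat > look.py <<'E'
from h import *
import json,sys
n=sys.argv[1]
s=manip.state()
if np.abs(s['qd']).max()>.01: manip.grab_frame('wrist'); s=manip.state()
im=save('wrist','w%s.png'%n)
print(s['clock'],np.round(s['tool_pos'],4),np.round(s['tcp_rot'],4),np.round(s['joints'],3),np.round(s['qd'],3),np.round(s['ft_force'],1))
json.dump({k:np.array(v).tolist() for k,v in s.items()},open('s%s.json'%n,'w'))
C=cam('wrist',s)
a=np.deg2rad(17.65);ux=np.array([np.cos(a),np.sin(a)]);uy=np.array([-ux[1],ux[0]])
v=im[:,:,::-1].copy()
for X,Y,z in [(-.11,-.08,.075),(-.11,.08,.075),(.11,.08,.075),(.11,-.08,.075),(-.06,-.07,.075),(-.06,.07,.075),(.1,.07,.075),(.1,-.07,.075)]:
    q=proj(C,[*(np.array([.5179,-.0096])+X*ux+Y*uy),z]); print(X,Y,q.round(1)); cv2.circle(v,tuple(int(t) for t in q),3,(0,0,255),1)
cv2.imwrite('pics/w%sb.png'%n,v)
E
python3 look.py 2
```

```text
2.45 [ 0.4885 -0.0249  0.2594] [ 2.5219e+00 -1.8708e+00  1.5000e-03] [-0.112  0.223  1.921 -0.002  0.998  1.166] [ 0.078  0.011 -0.014  0.015  0.005 -0.084] [-0.1 -3.6 -0. ]
-0.11 -0.08 [344.8 253.8]
-0.11 0.08 [214.1 255.6]
0.11 0.08 [198.4  59.1]
0.11 -0.08 [353.   56.5]
-0.06 -0.07 [338.3 214.6]
-0.06 0.07 [219.1 216.3]
0.1 0.07 [208.6  69.1]
0.1 -0.07 [343.1  66.8]
```

View pics/w2b.png

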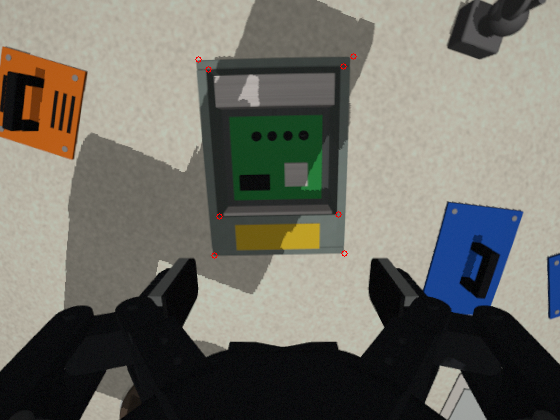

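The wrist view shows the box with its rim corners at about (198,59), (352,57), (345,253) and (214,255). My predicted circles fall on them. Blue cover A is at right (475,260) and the orange cover at left (40,100). I'll zoom in to refine.

```bash
python3 - <<'E'
import cv2
v=cv2.imread('pics/w2.png')[45:265,185:365]
cv2.imwrite('pics/w2z.png',cv2.resize(v,None,fx=2.7,fy=2.7,interpolation=cv2.INTER_CUBIC))
E
```

```text
(no output)
```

View pics/w2z.png

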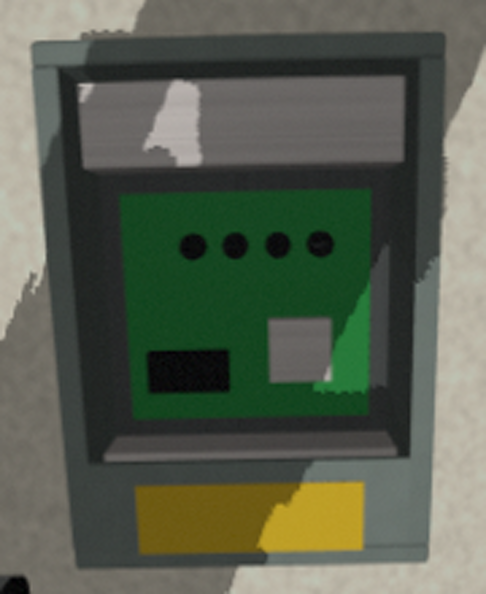

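```bash
python3 - <<'E'
from h import *
import json
from scipy.optimize import least_squares
s=json.load(open('s2.json'));
C=cam('wrist',s)
Z=np.array([(60,68),(420,58),(410,457),(90,463),(33,43),(445,33)])/2.7+np.array([185,45])-.3
M=np.array([(.1,.07),(.1,-.07),(-.06,-.07),(-.06,.07),(.11,.08),(.11,-.08)])
P=np.array([onz(C,z,.075)[:2] for z in Z]); print(P.round(4))
def f(x):
    c,q=np.cos(x[2]),np.sin(x[2]); return (M@np.array([[c,q],[-q,c]])+x[:2]-P).ravel()
r=least_squares(f,[.518,-.01,.3]);print(r.x,np.rad2deg(r.x[2]),(r.fun*1000).round(1))
E
```

```text
[[ 0.5907  0.089 ]
 [ 0.6341 -0.0429]
 [ 0.4821 -0.0923]
 [ 0.4393  0.0401]
 [ 0.5966  0.1012]
 [ 0.6455 -0.0492]]
[ 0.51716229 -0.00781104  0.31424762] 18.005062142388372 [-0.1  0.7 -0.2 -0.5 -0.4 -0.6 -0.8  0.1  0.4  1.1  1.  -0.7]
```

```bash
python3 - <<'E'
from h import *
p,r=now()
e=np.array([.420,-.341,.20]);mid=np.array([.475,-.18,.24])
n=8;P=[]
for i in range(1,n+1):
    t=i/n; q=(1-t)**2*p+2*t*(1-t)*(2*mid-.5*(p+e))+t*t*e
    P.append((q,Rt(-73.1+(-79.8+73.1)*t)))
rows(p,r,P)
E
```

```text
[{"dx": 0.0373, "dy": 0.0112, "dz": 0.003, "wx": 0.01, "wy": -0.05, "wz": 1.18}, {"dx": 0.037, "dy": 0.0129, "dz": 0.0042, "wz": 0.83}, {"dx": 0.0368, "dy": 0.015, "dz": 0.0055, "wz": 0.84}, {"dx": 0.0366, "dy": 0.0169, "dz": 0.0068, "wz": 0.84}, {"dx": 0.0365, "dy": 0.019, "dz": 0.0081, "wz": 0.84}, {"dx": 0.0364, "dy": 0.021, "dz": 0.0093, "wz": 0.83}, {"dx": 0.0364, "dy": 0.023, "dz": 0.0107, "wz": 0.84}, {"dx": 0.0365, "dy": 0.0251, "dz": 0.0119, "wz": 0.84}]
end [ 0.42   -0.3411  0.2   ] [-2.4101  2.0152  0.    ]
```

Request:
apply_moves --deltas '[{"dx": 0.0375, "dy": 0.011, "dz": 0.003, "wx": 0, "wy": 0, "wz": 1.2, "gripper": 1}, {"dx": 0.037, "dy": 0.013, "dz": 0.004, "wx": 0, "wy": 0, "wz": 0.84, "gripper": 1}, {"dx": 0.037, "dy": 0.015, "dz": 0.0055, "wx": 0, "wy": 0, "wz": 0.84, "gripper": 1}, {"dx": 0.0365, "dy": 0.017, "dz": 0.007, "wx": 0, "wy": 0, "wz": 0.84, "gripper": 1}, {"dx": 0.0365, "dy": 0.019, "dz": 0.008, "wx": 0, "wy": 0, "wz": 0.84, "gripper": 1}, {"dx": 0.0365, "dy": 0.021, "dz": 0.0095, "wx": 0, "wy": 0, "wz": 0.84, "gripper": 1}, {"dx": 0.0365, "dy": 0.023, "dz": 0.0105, "wx": 0, "wy": 0, "wz": 0.84, "gripper": 1}, {"dx": 0.0365, "dy": 0.025, "dz": 0.012, "wx": 0, "wy": 0, "wz": 0.84, "gripper": 1}]'

```text
clock: 3.5
tool_pos: [0.423, -0.3397, 0.1996]
tcp_rot: [-2.418, 2.006, -0.001]
ft_force: [0.3, -0.2, -0.3]
gripper_width: 0.0857
```

```bash
cat > look2.py <<'E'
from h import *
import json,sys
n=sys.argv[1]
manip.grab_frame('wrist');manip.grab_frame('wrist')
s=manip.state(); im=save('wrist','w%s.png'%n)
print(s['clock'],np.round(s['tool_pos'],4),np.round(s['tcp_rot'],4),np.round(s['joints'],3),np.abs(s['qd']).max().round(3),np.round(s['ft_force'],1),s['gripper_width'])
json.dump({k:np.array(v).tolist() for k,v in s.items()},open('s%s.json'%n,'w'))
C=cam('wrist',s)
hsv=cv2.cvtColor(im,cv2.COLOR_RGB2HSV); m=cv2.inRange(hsv,(100,120,40),(130,255,255))
k,l,st,ce=cv2.connectedComponentsWithStats(m)
for i in range(1,k):
    if st[i,4]>2000:
        cs,_=cv2.findContours((l==i).astype(np.uint8),cv2.RETR_EXTERNAL,cv2.CHAIN_APPROX_NONE)
        c=max(cs,key=cv2.contourArea)[:,0,:]
        P=np.array([onz(C,p,0.005)[:2] for p in c.astype(float)])
        r=cv2.minAreaRect((P*1000).astype(np.float32)); print('blue',st[i],r,cv2.boxPoints(r).round())
E
python3 look2.py 3
```

```text
3.6 [ 0.4217 -0.3413  0.1987] [ 2.4144e+00 -2.0091e+00 -1.0000e-03] [-7.360e-01  3.690e-01  1.878e+00 -1.000e-03  8.950e-01  6.530e-01] 0.056 [0.2 0.1 0.1] 0.08580680695181166
blue [  228    81   110   157 15151] ((452.4402160644531, -334.5764465332031), (178.6568145751953, 119.22708129882812), 10.239115715026855) [[ 354. -292.]
 [ 375. -409.]
 [ 551. -377.]
 [ 530. -260.]]
blue [  397    86   163   150 12804] ((497.19610595703125, -567.1436767578125), (119.51614379882812, 180.1912384033203), 34.170509338378906) [[ 397. -526.]
 [ 498. -675.]
 [ 597. -608.]
 [ 496. -459.]]
```

View pics/w3.png

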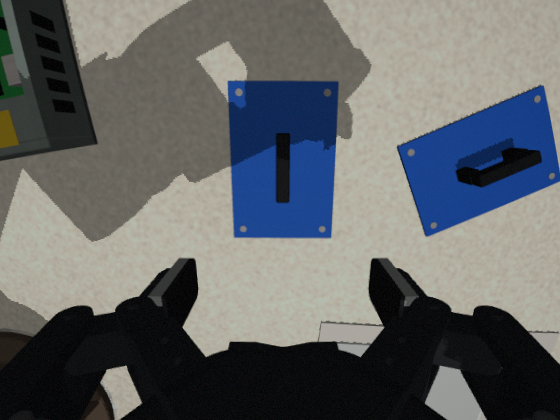

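The view shows cover A at (283,160) with its handle at (283,168). Fit: centre (0.4524, -0.3346), yaw 10.2°, size 179x119 mm, which agrees with the top camera. Cover B is at (480,160). I'll descend on A.

```bash
python3 - <<'E'
from h import *
p,r=now()
A=np.array([.4524,-.3346,.10]);B=np.array([.4524,-.3346,.0225])
P=[(p+(A-p)*t,Rt(-79.8)) for t in (.33,.67,1)]+[(A+(B-A)*t,Rt(-79.8)) for t in (.3,.6,.85,1)]
rows(p,r,P)
E
```

```text
[{"dx": 0.0002, "dy": -0.0101, "dz": 0.0327, "wx": 0.03, "wy": 0.04, "wz": 0.29}, {"dy": -0.0104, "dz": 0.0337}, {"dx": 0.0001, "dy": -0.01, "dz": 0.0328}, {"dz": 0.0232}, {"dz": 0.0233}, {"dz": 0.0193}, {"dz": 0.0117}]
end [ 0.4524 -0.3346  0.0225] [ 2.41   -2.0152 -0.    ]
```

Request:
apply_moves --deltas '[{"dx": 0, "dy": -0.01, "dz": 0.0325, "wx": 0, "wy": 0, "wz": 0.3, "gripper": 1}, {"dx": 0, "dy": -0.0105, "dz": 0.0335, "wx": 0, "wy": 0, "wz": 0, "gripper": 1}, {"dx": 0, "dy": -0.01, "dz": 0.033, "wx": 0, "wy": 0, "wz": 0, "gripper": 1}, {"dx": 0, "dy": 0, "dz": 0.023, "wx": 0, "wy": 0, "wz": 0, "gripper": 1}, {"dx": 0, "dy": 0, "dz": 0.0235, "wx": 0, "wy": 0, "wz": 0, "gripper": 1}, {"dx": 0, "dy": 0, "dz": 0.0195, "wx": 0, "wy": 0, "wz": 0, "gripper": 1}, {"dx": 0, "dy": 0, "dz": 0.0115, "wx": 0, "wy": 0, "wz": 0, "gripper": 1}, {"dx": 0, "dy": 0, "dz": 0, "wx": 0, "wy": 0, "wz": 0, "gripper": 1}]'

```text
clock: 4.65
tool_pos: [0.4531, -0.3324, 0.023]
tcp_rot: [-2.413, 2.012, 0.001]
ft_force: [-0.2, -0.4, -0.1]
gripper_width: 0.0854
```

```bash
python3 look2.py 4
```

```text
4.75 [ 0.4535 -0.3331  0.0239] [-2.4122e+00  2.0126e+00 -9.0000e-04] [-0.687  0.648  1.952  0.     0.541  0.703] 0.009 [0.9 0.9 0.2] 0.08587615182485832
blue [  175    93   226   265 45915] ((457.7594909667969, -333.75372314453125), (168.23028564453125, 120.01800537109375), 10.199418067932129) [[ 364. -290.]
 [ 386. -408.]
 [ 551. -378.]
 [ 530. -260.]]
blue [ 501  192   59  163 6377] ((454.78302001953125, -500.6052551269531), (123.23661804199219, 37.914520263671875), 27.117712020874023) [[ 391. -512.]
 [ 409. -546.]
 [ 518. -489.]
 [ 501. -456.]]
```

View pics/w4.png

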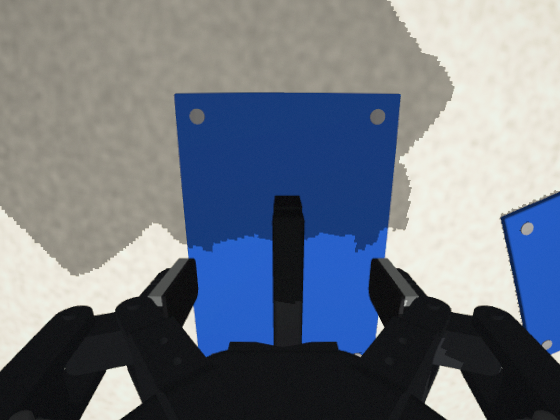

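The handle (287,260) stands between the open fingers, so I'm closing.

Request:
apply_moves --deltas '[{"dx": 0, "dy": 0, "dz": 0, "wx": 0, "wy": 0, "wz": 0, "gripper": -1}, {"dx": 0, "dy": 0, "dz": 0, "wx": 0, "wy": 0, "wz": 0, "gripper": -1}, {"dx": 0, "dy": 0, "dz": 0, "wx": 0, "wy": 0, "wz": 0, "gripper": -1}, {"dx": 0, "dy": 0, "dz": 0, "wx": 0, "wy": 0, "wz": 0, "gripper": -1}, {"dx": 0, "dy": 0, "dz": 0, "wx": 0, "wy": 0, "wz": 0, "gripper": -1}]' --grip_force 60

```text
clock: 5.42
tool_pos: [0.4531, -0.3333, 0.0236]
tcp_rot: [2.412, -2.013, 0.001]
ft_force: [-1.4, -0.3, 6.1]
gripper_width: 0.0131
```

```bash
cat >> h.py <<'E'
BX=np.array([.5175,-.009]);BY=17.8
bux=np.array([np.cos(np.deg2rad(BY)),np.sin(np.deg2rad(BY))]);buy=np.array([-bux[1],bux[0]])
def tcp_for(xe,ze,th,yb=0,h=.0233):
    t=np.deg2rad(th);u=np.array([np.cos(t),np.sin(t)]);n=np.array([-np.sin(t),np.cos(t)])
    q=np.array([xe,ze])+.09*u+h*n
    return np.array([*(BX+q[0]*bux+yb*buy),q[1]]),Rt(BY-90,th)
E
python3 - <<'E'
from h import *
p,r=now(); print(p)
p=np.array([.4530,-.3332,.0234])
r=Rt(-79.7)
P=[(p+[0,0,z],r) for z in(.008,.035,.075)]
a=np.array(P[-1][0]); e,_=tcp_for(-.045,.12,20)
m=np.array([.52,-.17,.18])
for i in range(1,12):
    t=i/11; q=(1-t)**2*a+2*t*(1-t)*(2*m-.5*(a+e))+t*t*e
    P.append((q,Rt(-79.7+(7.5)*t,20*t)))
P.append((e,Rt(-72.2,20)))
rows(p,r,P)
E
```

```text
[ 0.45311776 -0.33328236  0.02358013]
[{"dz": -0.008}, {"dz": -0.027}, {"dz": -0.04}, {"dx": -0.0259, "dy": -0.0201, "dz": -0.0215, "wx": 1.82, "wy": -0.01, "wz": -0.68}, {"dx": -0.0262, "dy": -0.0197, "dz": -0.0178, "wx": 1.82, "wy": -0.03, "wz": -0.68}, {"dx": -0.0265, "dy": -0.0192, "dz": -0.0144, "wx": 1.81, "wy": -0.06, "wz": -0.68}, {"dx": -0.0268, "dy": -0.0184, "dz": -0.011, "wx": 1.82, "wy": -0.07, "wz": -0.68}, {"dx": -0.0271, "dy": -0.0176, "dz": -0.0075, "wx": 1.82, "wy": -0.1, "wz": -0.67}]
[{"dx": -0.0274, "dy": -0.0164, "dz": -0.0042, "wx": 1.82, "wy": -0.12, "wz": -0.68}, {"dx": -0.0279, "dy": -0.0151, "dz": -0.001, "wx": 1.82, "wy": -0.14, "wz": -0.66}, {"dx": -0.0282, "dy": -0.0137, "dz": 0.0022, "wx": 1.82, "wy": -0.16, "wz": -0.67}, {"dx": -0.0286, "dy": -0.012, "dz": 0.0053, "wx": 1.81, "wy": -0.18, "wz": -0.65}, {"dx": -0.0291, "dy": -0.0102, "dz": 0.0082, "wx": 1.82, "wy": -0.2, "wz": -0.65}, {"dx": -0.0296, "dy": -0.0083, "dz": 0.0111, "wx": 1.82, "wy": -0.23, "wz": -0.65}, {}]
end [0.5476 0.0007 0.1727] [-2.2985  1.6761 -0.2955]
```

Request:
apply_moves --deltas '[{"dx": 0, "dy": 0, "dz": -0.008, "wx": 0, "wy": 0, "wz": 0, "gripper": -1}, {"dx": 0, "dy": 0, "dz": -0.027, "wx": 0, "wy": 0, "wz": 0, "gripper": -1}, {"dx": 0, "dy": 0, "dz": -0.04, "wx": 0, "wy": 0, "wz": 0, "gripper": -1}, {"dx": -0.026, "dy": -0.02, "dz": -0.0215, "wx": 1.82, "wy": 0, "wz": -0.68, "gripper": -1}, {"dx": -0.026, "dy": -0.0195, "dz": -0.018, "wx": 1.82, "wy": -0.03, "wz": -0.68, "gripper": -1}, {"dx": -0.0265, "dy": -0.019, "dz": -0.0145, "wx": 1.82, "wy": -0.06, "wz": -0.68, "gripper": -1}, {"dx": -0.027, "dy": -0.0185, "dz": -0.011, "wx": 1.82, "wy": -0.07, "wz": -0.68, "gripper": -1}, {"dx": -0.027, "dy": -0.0175, "dz": -0.0075, "wx": 1.82, "wy": -0.1, "wz": -0.68, "gripper": -1}]'

```text
clock: 6.42
tool_pos: [0.5154, -0.1841, 0.1774]
tcp_rot: [-2.369, 1.86, -0.15]
ft_force: [-0.4, 0.1, -1.6]
gripper_width: 0.0129
```

Request:
apply_moves --deltas '[{"dx": -0.0275, "dy": -0.0165, "dz": -0.004, "wx": 1.82, "wy": -0.12, "wz": -0.68, "gripper": -1}, {"dx": -0.028, "dy": -0.015, "dz": -0.001, "wx": 1.82, "wy": -0.14, "wz": -0.66, "gripper": -1}, {"dx": -0.028, "dy": -0.0135, "dz": 0.002, "wx": 1.82, "wy": -0.16, "wz": -0.67, "gripper": -1}, {"dx": -0.0285, "dy": -0.012, "dz": 0.0055, "wx": 1.82, "wy": -0.18, "wz": -0.65, "gripper": -1}, {"dx": -0.029, "dy": -0.01, "dz": 0.008, "wx": 1.82, "wy": -0.2, "wz": -0.65, "gripper": -1}, {"dx": -0.0295, "dy": -0.0085, "dz": 0.011, "wx": 1.82, "wy": -0.23, "wz": -0.65, "gripper": -1}, {"dx": 0, "dy": 0, "dz": 0, "wx": 0, "wy": 0, "wz": 0, "gripper": -1}]'

```text
clock: 7.3
tool_pos: [0.5457, 0.0021, 0.1724]
tcp_rot: [-2.301, 1.674, -0.293]
ft_force: [0.2, 0.2, -1.8]
gripper_width: 0.0129
```

```bash
cat > chk.py <<'E'
from h import *
import json,sys
n=sys.argv[1]
s=manip.state(); 
for c in sys.argv[2:]: save(c,'%s_%s.png'%(c,n))
print(s['clock'],np.round(s['tool_pos'],4),np.round(s['joints'],3),np.abs(s['qd']).max().round(3),np.round(s['ft_force'],1),np.round(s['ft_torque'],2),round(float(s['gripper_width']),4))
json.dump({k:np.array(v).tolist() for k,v in s.items()},open('s%s.json'%n,'w'))
r=R.from_rotvec(s['tcp_rot']).as_matrix()
n_=-r[:,2]; nb=np.array([n_[:2]@bux,n_[:2]@buy,n_[2]])
print('tilt',np.rad2deg(np.arctan2(-nb[0],nb[2])).round(2),'roll',np.rad2deg(np.arcsin(nb[1])).round(2),'az x',np.rad2deg(np.arctan2(r[1,0],r[0,0])).round(2))
d=np.array(s['tool_pos'])[:2]-BX; C=np.array(s['tool_pos'])-.0233*n_; dc=C[:2]-BX
u=-r[:,1]; E=C-.09*u; F=C+.09*u
print('coverC box',np.round([dc@bux,dc@buy,C[2]],4),'lowE',np.round([(E[:2]-BX)@bux,(E[:2]-BX)@buy,E[2]],4),'highF',np.round([(F[:2]-BX)@bux,(F[:2]-BX)@buy,F[2]],4))
E
python3 chk.py 5 wrist side
```

```text
7.3 [0.5457 0.0021 0.1724] [-0.159  0.294  2.172  0.417  0.395  0.736] 0.039 [ 0.2  0.2 -1.8] [-0.09  0.3  -0.03] 0.0129
tilt 19.95 roll -0.1 az x -72.06
coverC box [0.0382 0.002  0.1505] lowE [-0.0464  0.0018  0.1198] highF [0.1228 0.0022 0.1812]
```

View pics/wrist_5.png

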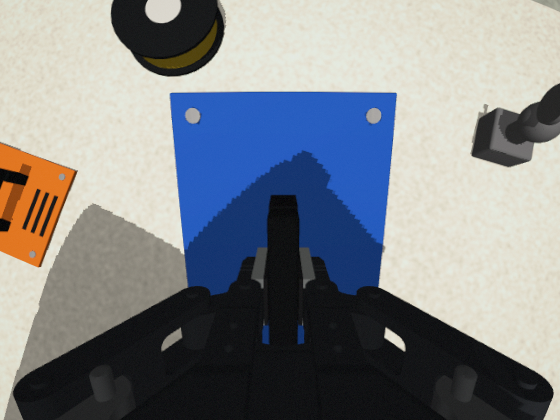

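View pics/side_5.png

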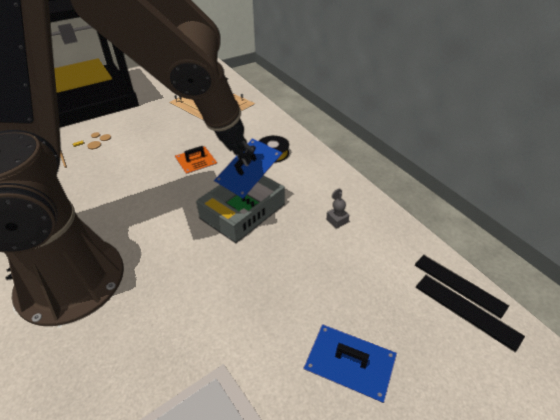

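The side view shows the cover held tilted above the box at (248,170), low end toward the yellow lip (218,208). The wrist view shows no slip: the far plate edge stays at row 93 and the plate is centred at column 283. I'll lower it straight down, then slide it under the lip.

```bash
python3 - <<'E'
from h import *
p,r=now()
K=[(-.046,.103,20),(-.046,.086,20),(-.045,.069,20),(-.045,.058,20),(-.045,.052,20),(-.045,.052,20)]
rows(p,r,[tcp_for(*k) for k in K])
p,r=tcp_for(-.045,.052,20)
K=[(-.053,.0505,20),(-.061,.049,20),(-.069,.0475,20),(-.077,.046,20),(-.084,.0445,20),(-.088,.044,20),(-.088,.044,20)]
rows(p,r,[tcp_for(*k) for k in K])
E
```

```text
[{"dy": 0.0063, "dz": 0.0163, "wx": -0.01, "wy": 0.01, "wz": 0.05}, {"dy": 0.0058, "dz": 0.0159}, {"dy": 0.0049, "dz": 0.0164}, {"dy": 0.0037, "dz": 0.0103}, {"dy": 0.0021, "dz": 0.0056}, {}]
end [0.5476 0.0006 0.1047] [-2.2986  1.6761 -0.2956]
[{"dy": 0.008, "dz": -0.0013}, {"dy": 0.0081, "dz": -0.0014}, {"dy": 0.008, "dz": -0.0013}, {"dy": 0.008, "dz": -0.0013}, {"dy": 0.0071, "dz": -0.001}, {"dy": 0.0039, "dz": -0.0009}, {}]
end [ 0.5067 -0.0125  0.0967] [-2.2985  1.6761 -0.2955]
```

Request:
apply_moves --deltas '[{"dx": 0.001, "dy": 0.006, "dz": 0.0165, "wx": 0, "wy": 0, "wz": 0, "gripper": -1}, {"dx": 0, "dy": 0.006, "dz": 0.016, "wx": 0, "wy": 0, "wz": 0, "gripper": -1}, {"dx": 0, "dy": 0.005, "dz": 0.0165, "wx": 0, "wy": 0, "wz": 0, "gripper": -1}, {"dx": 0, "dy": 0.0035, "dz": 0.0105, "wx": 0, "wy": 0, "wz": 0, "gripper": -1}, {"dx": 0, "dy": 0.002, "dz": 0.0055, "wx": 0, "wy": 0, "wz": 0, "gripper": -1}, {"dx": 0, "dy": 0, "dz": 0, "wx": 0, "wy": 0, "wz": 0, "gripper": -1}, {"dx": 0, "dy": 0, "dz": 0, "wx": 0, "wy": 0, "wz": 0, "gripper": -1}]'

```text
clock: 8.28
tool_pos: [0.5489, -0.0008, 0.1046]
tcp_rot: [-2.298, 1.676, -0.297]
ft_force: [0.6, -0.5, -2.6]
gripper_width: 0.0129
```

```bash
python3 chk.py 6 side top; python3 - <<'E'
import cv2
s=cv2.imread('pics/side_6.png')[130:250,180:320]; cv2.imwrite('pics/s6z.png',cv2.resize(s,None,fx=4,fy=4,interpolation=cv2.INTER_CUBIC))
s=cv2.imread('pics/top_6.png')[180:310,180:310]; cv2.imwrite('pics/t6z.png',cv2.resize(s,None,fx=4,fy=4,interpolation=cv2.INTER_CUBIC))
E
```

```text
8.275 [ 0.5489 -0.0008  0.1046] [-0.163  0.426  2.223  0.729  0.236  0.407] 0.006 [ 0.6 -0.5 -2.6] [-0.12  0.25 -0.01] 0.0129
tilt 20.06 roll 0.03 az x -72.22
coverC box [ 0.0404 -0.0018  0.0827] lowE [-0.0442 -0.0018  0.0518] highF [ 0.1249 -0.0018  0.1136]
```

View pics/s6z.png

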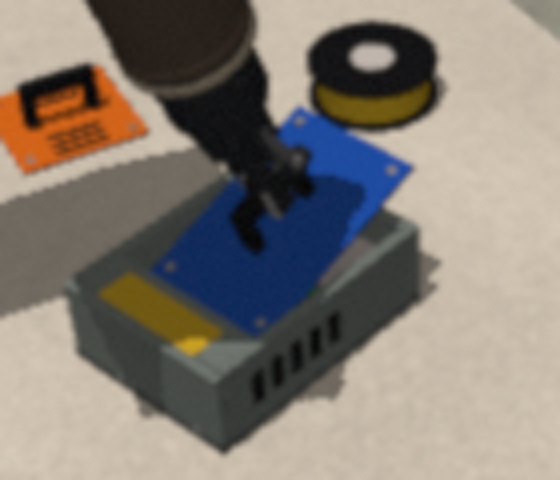

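View pics/t6z.png

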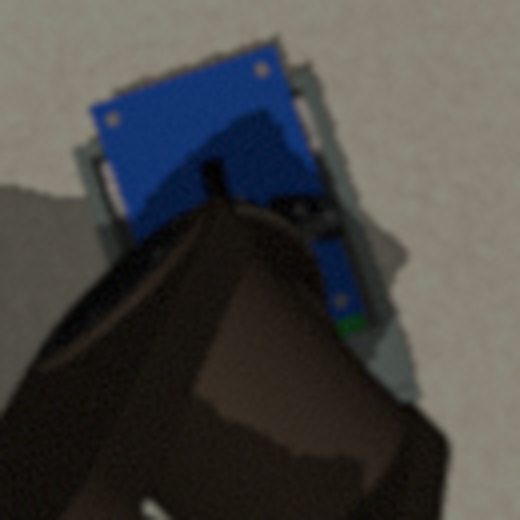

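The side view shows the plate's low end just past the yellow lip at zoom (165,270)–(260,330). The top view shows the plate inside the side walls. The last roll joint is near its aligned pose, so I'll ease the tilt to 15° while sliding. The rim and lip still clear.

```bash
python3 - <<'E'
from h import *
p,r=tcp_for(-.0447,.052,20)
K=[(-.048,.052,18),(-.054,.051,16.5),(-.061,.0495,15),(-.068,.048,15),(-.075,.0465,15),(-.081,.0455,15),(-.086,.045,15),(-.086,.045,15)]
P=[tcp_for(*k) for k in K]
rows(p,r,P)
E
```

```text
[{"dy": 0.0023, "dz": 0.002, "wx": -2.0}, {"dy": 0.0055, "dz": 0.0015, "wx": -1.5}, {"dy": 0.0065, "dz": 0.0018, "wx": -1.5}, {"dy": 0.0072, "dz": -0.0004}, {"dy": 0.0071, "dz": -0.0003}, {"dy": 0.0061, "dz": -0.0006}, {"dy": 0.0049, "dz": -0.0008}, {}]
end [ 0.5127 -0.0105  0.0908] [-2.3605  1.7213 -0.2266]
```

Request:
apply_moves --deltas '[{"dx": 0, "dy": 0.0025, "dz": 0.002, "wx": -2, "wy": 0, "wz": 0, "gripper": -1}, {"dx": 0, "dy": 0.0055, "dz": 0.0015, "wx": -1.5, "wy": 0, "wz": 0, "gripper": -1}, {"dx": -0.001, "dy": 0.0065, "dz": 0.002, "wx": -1.5, "wy": 0, "wz": 0, "gripper": -1}, {"dx": 0, "dy": 0.007, "dz": -0.0005, "wx": 0, "wy": 0, "wz": 0, "gripper": -1}]'

```text
clock: 8.88
tool_pos: [0.5304, -0.0052, 0.0934]
tcp_rot: [-2.361, 1.72, -0.228]
ft_force: [0.3, 0.1, -1.6]
gripper_width: 0.0131
```

```bash
python3 chk.py 7
```

```text
8.875 [ 0.5304 -0.0052  0.0934] [-0.148  0.439  2.202  0.416  0.288  0.725] 0.278 [ 0.3  0.1 -1.6] [-0.05  0.22  0.06] 0.0131
tilt 15.07 roll 0.03 az x -72.15
coverC box [ 0.0195 -0.0003  0.0709] lowE [-0.0674 -0.0004  0.0475] highF [ 0.1064 -0.0002  0.0943]
```

No contact, and the low end is 7 mm under the lip. I'll keep sliding.

Request:
apply_moves --deltas '[{"dx": 0, "dy": 0.007, "dz": -0.0005, "wx": 0, "wy": 0, "wz": 0, "gripper": -1}, {"dx": 0, "dy": 0.006, "dz": -0.0005, "wx": 0, "wy": 0, "wz": 0, "gripper": -1}, {"dx": 0, "dy": 0.005, "dz": -0.0008, "wx": 0, "wy": 0, "wz": 0, "gripper": -1}, {"dx": 0, "dy": 0, "dz": 0, "wx": 0, "wy": 0, "wz": 0, "gripper": -1}, {"dx": 0, "dy": 0, "dz": 0, "wx": 0, "wy": 0, "wz": 0, "gripper": -1}]'

```text
clock: 9.5
tool_pos: [0.5133, -0.0107, 0.0903]
tcp_rot: [-2.36, 1.721, -0.228]
ft_force: [0.4, 0.0, -1.9]
gripper_width: 0.0129
```

```bash
python3 chk.py 8 side wrist; python3 - <<'E'
import cv2
s=cv2.imread('pics/side_8.png')[130:250,180:320]; cv2.imwrite('pics/s8z.png',cv2.resize(s,None,fx=4,fy=4,interpolation=cv2.INTER_CUBIC))
from h import *
p,r=tcp_for(-.0862,.045,15)
K=[(-.0865,.0445,13),(-.087,.044,11),(-.0875,.0435,9),(-.088,.043,7),(-.0885,.043,5),(-.089,.043,3),(-.0895,.043,1.2),(-.09,.043,0)]
P=[tcp_for(*k) for k in K]
rows(p,r,P)
E
```

```text
9.5 [ 0.5133 -0.0107  0.0903] [-0.166  0.43   2.239  0.47   0.266  0.652] 0.003 [ 0.4  0.  -1.9] [-0.02  0.22 -0.03] 0.0129
tilt 15.04 roll 0.02 az x -72.2
coverC box [ 0.0015 -0.0004  0.0678] lowE [-0.0854 -0.0004  0.0445] highF [ 0.0884 -0.0004  0.0912]
[{"dy": -0.0003, "dz": 0.0036, "wx": -2.0}, {"dy": -0.0002, "dz": 0.0035, "wx": -2.0}, {"dy": -0.0002, "dz": 0.0035, "wx": -2.0}, {"dy": -0.0002, "dz": 0.0036, "wx": -2.0}, {"dy": -0.0002, "dz": 0.0031, "wx": -2.0}, {"dy": -0.0003, "dz": 0.0031, "wx": -2.0}, {"dy": -0.0002, "dz": 0.0028, "wx": -1.8}, {"dy": 0.0001, "dz": 0.0019, "wx": -1.2}]
end [ 0.5175 -0.009   0.0663] [-2.5384  1.851  -0.    ]
```

View pics/s8z.png

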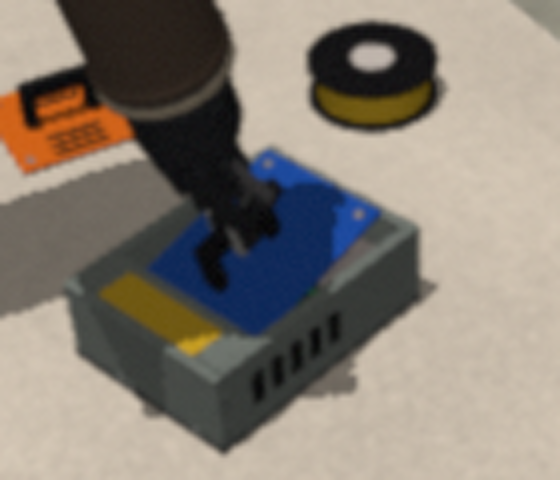

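View pics/wrist_8.png

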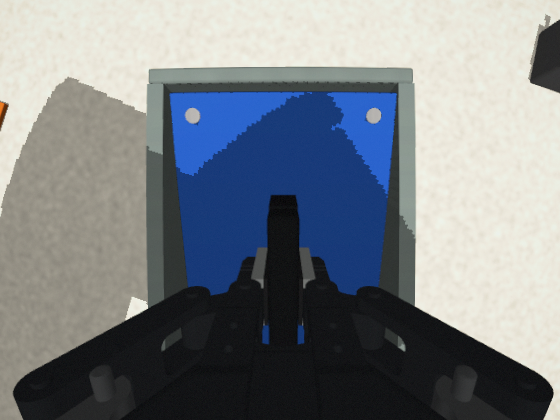

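The low end and its screws are hidden under the lip. In the wrist view the plate (171–396) sits centred between the walls (163–398), and the far edge clears the far wall. Now I'll lower the far end to flat.

Request:
apply_moves --deltas '[{"dx": 0, "dy": -0.0003, "dz": 0.0036, "wx": -2, "wy": 0, "wz": 0, "gripper": -1}, {"dx": 0, "dy": -0.0002, "dz": 0.0035, "wx": -2, "wy": 0, "wz": 0, "gripper": -1}, {"dx": 0, "dy": -0.0002, "dz": 0.0035, "wx": -2, "wy": 0, "wz": 0, "gripper": -1}, {"dx": 0, "dy": -0.0002, "dz": 0.0036, "wx": -2, "wy": 0, "wz": 0, "gripper": -1}, {"dx": 0, "dy": -0.0002, "dz": 0.0031, "wx": -2, "wy": 0, "wz": 0, "gripper": -1}, {"dx": 0, "dy": -0.0003, "dz": 0.0031, "wx": -2, "wy": 0, "wz": 0, "gripper": -1}]'

```text
clock: 10.35
tool_pos: [0.518, -0.0091, 0.0703]
tcp_rot: [-2.505, 1.826, -0.048]
ft_force: [-0.8, 0.3, -2.5]
gripper_width: 0.0126
```

Request:
apply_moves --deltas '[{"dx": 0, "dy": 0, "dz": 0.0028, "wx": -1.8, "wy": 0, "wz": 0, "gripper": -1}, {"dx": 0, "dy": 0, "dz": 0.0019, "wx": -1.2, "wy": 0, "wz": 0, "gripper": -1}, {"dx": 0, "dy": 0, "dz": 0, "wx": 0, "wy": 0, "wz": 0, "gripper": -1}, {"dx": 0, "dy": 0, "dz": 0, "wx": 0, "wy": 0, "wz": 0, "gripper": -1}]'

```text
clock: 10.85
tool_pos: [0.5178, -0.0091, 0.0657]
tcp_rot: [-2.538, 1.851, -0.001]
ft_force: [0.0, -0.0, -2.3]
gripper_width: 0.013
```

```bash
python3 chk.py 9 wrist side
```

```text
10.85 [ 0.5178 -0.0091  0.0657] [-0.076  0.538  2.038  0.     0.565  1.184] 0.003 [ 0.  -0.  -2.3] [ 0.   -0.04  0.02] 0.013
tilt 0.03 roll 0.0 az x -72.19
coverC box [ 0.0003 -0.0001  0.0424] lowE [-0.0897 -0.0002  0.0423] highF [ 0.0903 -0.0001  0.0424]
```

View pics/wrist_9.png

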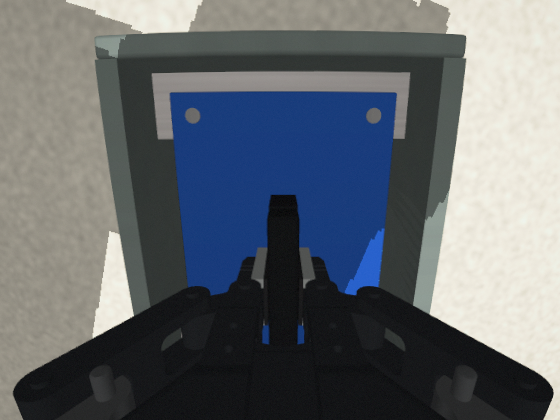

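The plate is flat above the ledge, with equal side margins (18 and 14 px) and an end gap of about 10 mm. I'll lower it gently to contact.

Request:
apply_moves --deltas '[{"dx": 0, "dy": 0, "dz": 0.0007, "wx": 0, "wy": 0, "wz": 0, "gripper": -1}, {"dx": 0, "dy": 0, "dz": 0.0007, "wx": 0, "wy": 0, "wz": 0, "gripper": -1}, {"dx": 0, "dy": 0, "dz": 0.0006, "wx": 0, "wy": 0, "wz": 0, "gripper": -1}, {"dx": 0, "dy": 0, "dz": 0, "wx": 0, "wy": 0, "wz": 0, "gripper": -1}]'

```text
clock: 11.45
tool_pos: [0.5179, -0.0091, 0.0636]
tcp_rot: [-2.538, 1.851, -0.0]
ft_force: [-0.3, 0.1, -1.0]
gripper_width: 0.0128
```

Request:
apply_moves --deltas '[{"dx": 0, "dy": 0, "dz": 0.0005, "wx": 0, "wy": 0, "wz": 0, "gripper": -1}, {"dx": 0, "dy": 0, "dz": 0.0003, "wx": 0, "wy": 0, "wz": 0, "gripper": -1}, {"dx": 0, "dy": 0, "dz": 0, "wx": 0, "wy": 0, "wz": 0, "gripper": -1}]'

```text
clock: 11.82
tool_pos: [0.5179, -0.0091, 0.0635]
tcp_rot: [-2.538, 1.851, -0.001]
ft_force: [-4.7, 0.4, 15.7]
gripper_width: 0.013
```

```bash
python3 chk.py 10
```

```text
11.825 [ 0.5179 -0.0091  0.0635] [-0.076  0.541  2.039 -0.     0.561  1.184] 0.001 [-4.7  0.4 15.7] [ 0.03  0.71 -0.  ] 0.013
tilt 0.03 roll 0.02 az x -72.19
coverC box [ 0.0004 -0.0002  0.0402] lowE [-0.0896 -0.0002  0.0402] highF [ 0.0904 -0.0002  0.0403]
```

Contact at 16 N with the underside at 40.2 mm. I'll ease off slightly and open the gripper.

Request:
apply_moves --deltas '[{"dx": 0, "dy": 0, "dz": -0.0003, "wx": 0, "wy": 0, "wz": 0, "gripper": -1}, {"dx": 0, "dy": 0, "dz": 0, "wx": 0, "wy": 0, "wz": 0, "gripper": -0.3}, {"dx": 0, "dy": 0, "dz": 0, "wx": 0, "wy": 0, "wz": 0, "gripper": 0.3}, {"dx": 0, "dy": 0, "dz": 0, "wx": 0, "wy": 0, "wz": 0, "gripper": 0.3}, {"dx": 0, "dy": 0, "dz": 0, "wx": 0, "wy": 0, "wz": 0, "gripper": 0.3}]' --grip_force 20

```text
clock: 12.45
tool_pos: [0.5179, -0.0091, 0.0631]
tcp_rot: [-2.538, 1.851, -0.0]
ft_force: [-0.6, -0.4, 0.1]
gripper_width: 0.0554
```

```bash
python3 chk.py 11 wrist
```

```text
12.45 [ 0.5179 -0.0091  0.0631] [-0.076  0.542  2.039 -0.     0.56   1.184] 0.002 [-0.6 -0.4  0.1] [-0.01 -0.05  0.06] 0.0554
tilt 0.01 roll 0.01 az x -72.19
coverC box [ 0.0004 -0.0002  0.0398] lowE [-0.0896 -0.0002  0.0398] highF [ 0.0904 -0.0002  0.0399]
```

View pics/wrist_11.png

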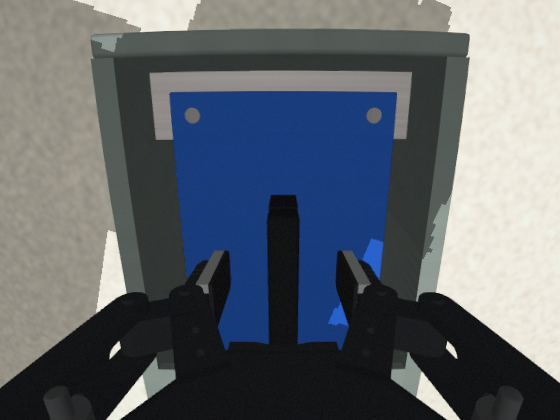

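Released, with the handle standing free between the fingers (283,270). I'll withdraw straight up.

Request:
apply_moves --deltas '[{"dx": 0, "dy": 0, "dz": -0.01, "wx": 0, "wy": 0, "wz": 0, "gripper": 0.3}, {"dx": 0, "dy": 0, "dz": -0.02, "wx": 0, "wy": 0, "wz": 0, "gripper": 0.3}, {"dx": 0, "dy": 0, "dz": -0.03, "wx": 0, "wy": 0, "wz": 0, "gripper": 0.3}, {"dx": 0, "dy": 0, "dz": -0.04, "wx": 0, "wy": 0, "wz": 0, "gripper": 0.3}, {"dx": 0, "dy": 0.02, "dz": -0.04, "wx": 0, "wy": 0, "wz": 0, "gripper": 0.3}, {"dx": 0, "dy": 0.02, "dz": -0.04, "wx": 0, "wy": 0, "wz": 0, "gripper": 0.3}, {"dx": 0, "dy": 0, "dz": 0, "wx": 0, "wy": 0, "wz": 0, "gripper": 0.3}, {"dx": 0, "dy": 0, "dz": 0, "wx": 0, "wy": 0, "wz": 0, "gripper": 0.3}]'

```text
clock: 13.5
tool_pos: [0.4799, -0.0213, 0.2434]
tcp_rot: [-2.538, 1.851, -0.002]
ft_force: [-0.5, 0.0, -0.3]
gripper_width: 0.0554
```

```bash
python3 chk.py 12 wrist side; python3 - <<'E'
from h import *
import json
s=json.load(open('s12.json'));C=cam('wrist',s)
im=cv2.imread('pics/wrist_12.png')
q=lambda X,Y,z:proj(C,[*(BX+X*bux+Y*buy),z]).round(0)
for n,P in {'plateFarL':(.09,.06,.045),'plateFarR':(.09,-.06,.045),'lipL':(-.06,.06,.045),'lipR':(-.06,-.06,.045),'barFar':(.035,0,.089),'barNear':(-.035,0,.089)}.items():
    p=q(*P);print(n,p);cv2.circle(im,(int(p[0]),int(p[1])),3,(0,0,255),1)
cv2.imwrite('pics/w12b.png',im)
z=cv2.imread('pics/side_12.png')[130:250,180:320]; cv2.imwrite('pics/s12z.png',cv2.resize(z,None,fx=4,fy=4,interpolation=cv2.INTER_CUBIC))
E
```

```text
13.5 [ 0.4799 -0.0213  0.2434] [-0.107  0.228  1.96   0.     0.953  1.153] 0.028 [-0.5  0.  -0.3] [-0.01 -0.05  0.04] 0.0554
tilt 0.06 roll 0.02 az x -72.2
coverC box [-3.960e-02 -2.000e-04  2.201e-01] lowE [-1.296e-01 -2.000e-04  2.200e-01] highF [ 5.040e-02 -2.000e-04  2.202e-01]
plateFarL [228.  74.]
plateFarR [338.  74.]
lipL [234. 207.]
lipR [333. 207.]
barFar [283. 125.]
barNear [283. 194.]
```

View pics/w12b.png

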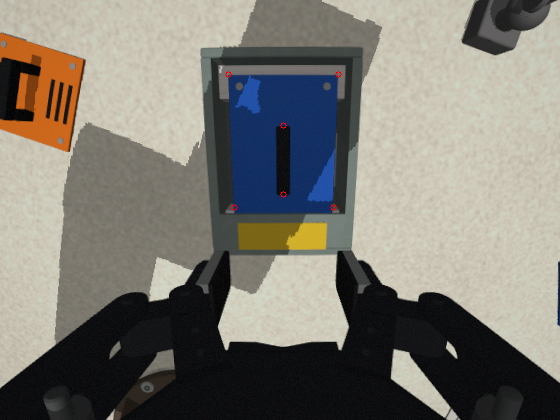

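View pics/s12z.png

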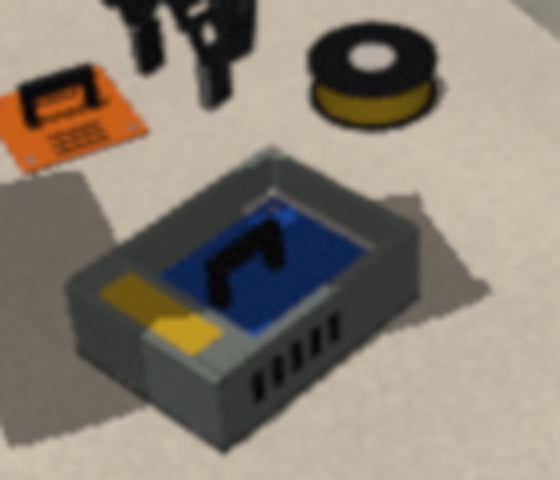

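The predicted points for a flat, centred cover land on the picture: plate far corners (228,74) and (338,74), bar ends (283,125) and (283,194). The near end is under the lip, the orange cover and spool haven't moved, and the gripper is clear. I'm handing in.

```bash
python3 -c "
from rig import manip; print(manip.sign_off())"
```

```text
the job is handed in; nothing more can be done
None
```

The left blue cover is fitted in the box, flat on both ledges with one end under the yellow-striped lip. I handed the job in at about 13.5 s, and no verdict was reported.

- **How it went in:** I gripped the cover by its handle and tilted it 20°, easing to 15° as it slid in. I tucked the robot-side end under the lip and lowered the far end until it touched the ledges at about 16 N. I then eased off, opened the gripper and withdrew straight up.
- **Position:** Just after release, the arm's pose put the cover within 1 mm of the box centre, with its underside at 39.8 mm and tilt below 0.1°. In the last wrist picture the plate corners and handle bar fall where a flat, centred cover should appear.
- **Nearby items:** By eye in the last side picture, the orange cover and the spool are where they started. The gripper is clear of everything.
- **Disagreements and refusals:**
  - The top and wrist cameras differed by about 2 mm and 0.4° on the box pose, so I used a value between them.
  - My first two move calls were refused because their rows left out some keys. The arm did not move.

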